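Reset the portion stop of a cheese slicing guide

TASK

Set the slicing guide for the next portion: pull up the stop's spring knob, slide the stop from its parking slot to the second hole from the knife posts, and let the pin snap fully home there. Then slide the cheese along the board until its end lies flush against the locked stop, and let go. Work gently, without forcing the pin sideways or squashing the cheese against it, and leave everything else where it stands.

Things in the scene. Friction and masses are not known exactly. Their poses are not given: they have to be found in the camera images.
- guide: Slicing guide: wooden board 190 x 420 x 20 mm on 6 mm feet, fixed. Origin at the centre of its underside on the counter; +x away from the robot, +y along the board to the left, z up; board top at z = 26 mm. Along its back, at x = 68 mm, runs a steel rail 22 mm wide, which carries the index strip and the stop.
- knife_posts (a point): Middle of the cut line on the board top (guide's x = -8, y = 53 mm). Two pairs of steel rods, 8 mm thick and 60 mm tall, guide the knife at either end of it, one pair at x = -85 mm, one at x = 68 mm.
- strip (a point): On the rail, top of the strip (z = 58 mm), where the second hole from the posts lies if the strip is in its middle setting (guide's y = -42 mm). The 18 mm wide strip has four holes of 9.8 mm at 30 mm pitch along y and, at its right end, a parking slot 42 mm long. It is clamped by screws in slots and was shifted up to 10 mm either way along y to trim the portions: by how much is not measured.
- stop (a joint): Stop carriage, in m: slides along the guide's +y, to the knife posts, -0.011 to 0.145, rubbing with 1.5 N. Pin and knob axis at guide's y = -140 mm + value. Parked at 0 to 0.012 at the start, pin down in the slot. With the strip in its middle setting the pin meets the 4th hole at 0.038, 3rd 0.068, 2nd 0.098, 1st 0.128 (all up to 0.010 more or less). Pin 8 mm thick, play 0.9 mm each way.
- plunger (a joint): Height of the spring plunger (pin and knob), in m: 0 = fully home in a hole or the slot, about 0.008 = the pin rides on top of the strip between holes, 0.014 = knob pulled right up. The spring pushes it down with 5 N at 0, rising to 8 N at 0.014.
- knob (a point): Centre of the black round pull knob on top of the stop, 22 mm across, 24 mm tall, 100 mm above the counter when the pin is home. Under it a steel barrel 19 mm across and 14 mm tall stands on the saddle (44 x 40 mm), whose top is 28 mm below this point when home. The knob needs no turning.
- stop_face (a point): Centre of the fence face that looks to +y, against which the cheese goes: an aluminium plate 6 mm thick, 108 mm long across the board (guide's x from -61 to 47 mm), 28 to 70 mm above the counter. The face lies 15 mm to the +y side of the pin axis, this point at x = -18 mm in the guide's frame. Axes as the guide's.
- cheese_center (a point): Centre of a firm block of cheese, 52 mm (its x) x 130 mm (its y, along the board) x 50 mm tall, 0.25 to 0.5 kg, lying on the board between the two lines of knife posts with most of it left of them.
- cheese_end (a point): Centre of the cheese's right-hand end face (its -y end, 65 mm from its centre), the one to lie flush against the fence.
- tub: Bystander: lidded clear food tub, 109 x 149 x 60 mm, right of the guide. Origin at the centre of its underside.
- peeler: Bystander: peeler, 170 x 25 x 18 mm, lying beside the right end of the guide. Origin at the centre of its underside.
- egg_box: Bystander: egg box, 106 x 156 x 72 mm. Origin at the centre of its underside.
- apple: Bystander: apple, 75 mm. Origin at its underside.
- pear: Bystander: pear, 118 x 68 x 66 mm. Origin at its underside.
- mug: Bystander: white mug, 82 x 112 x 94 mm. Origin at the centre of its underside.
- spice_jar: Bystander: spice jar, 45 mm across, 106 mm tall. Origin at the centre of its underside.

How it is judged (in metres and radians):
On the way:
1. The stop is locked in the second hole from the knife posts, its pin fully home, while the cheese is still clear of it (value of joint stop between 0.085 and 0.111 m and value of joint plunger below 0.003 m and y of cheese_end in the frame of stop_face above 0.008 m), for 0.2 s.
At the end, for the whole second after the job is handed in: The stop stands in the second hole from the knife posts (slide value 0.085 to 0.111) with its pin home (plunger under 3 mm); the cheese lies at rest on the board, its right end within 3 mm of the fence, square to within 3 degrees of the guide and within 15 mm of the fence's middle (value of joint stop between 0.085 and 0.111 m and value of joint plunger below 0.003 m and y of cheese_end in the frame of stop_face between -0.002 and 0.003 m and x of cheese_end in the frame of stop_face between -0.015 and 0.015 m and angle between the y axis of cheese_center and the y axis of guide, either way round below 0.06 rad and angle between cheese_center's own z axis and vertical below 0.05 rad and z of cheese_center in the frame of guide below 0.055 m and linear speed of cheese below 0.01 m/s and velocity of joint stop below 0.005 m/s); the robot touches nothing.
It fails at once if The plunger pin is strained sideways against the index strip with more than 25 N (contact force between plunger and index_strip above 25 N).
It fails at once if The cheese is pressed against the stop with more than 20 N (contact force between cheese and stop above 20 N).
It fails at once if A bystander is shifted by more than 20 mm (distance of any of tub, peeler, egg_box, apple, pear, mug, spice_jar from where it was at the start of the episode above 0.02 m).
It also fails if it takes over 54 s, if anything falls off the work surface, if the arm or the gripper's body presses on something with over 40 N, if the wrist force passes 120 N, or if a joint passes its speed limit or range.

ROBOT

A 6-joint arm with a two-finger parallel gripper is mounted at the origin on a cart in front of the work surface, level with it; the furniture and walls round the work are solid. World frame = base frame: x ahead of the robot, y to its left, z up, the work surface at z = 0. Lengths are in mm, angles in rad, forces in N, time in s.
With the tool pointing down it reaches from about 375 to 925 mm from the base axis. Payload 5.7 kg.
Tool frame: the origin (TCP) lies at the very end of the fingers, on their centre line; the grasp point (between the pads) lies 19 mm behind it (hold_point_z is the distance from the TCP to the grasp point, in mm); z points along the fingers, y is the line along which they close (so a half turn about z gives the same grasp; the last joint's range is limited). The gripper opens to 88 mm and grips with 3 to 60 N. Pads are 20 mm wide; open, the fingers measure 115 mm over their backs; the gripper's body (75 mm by 178 mm) begins 61 mm behind the grasp point.
Start: joints at [1.049, 0.359, 1.51, -0, 1.272, -0.115], TCP at [237.393, 551.005, 222.623] pointing down, gripper open.
Joint ranges: [-2.97, 2.97], [-1.01, 2.36], [0.21, 2.38], [-0.96, 4.11], [0.2, 2.71], [-2.98, 2.98]. Speed limits (rad/s): [2.39, 2.39, 3.14, 3.14, 3.14, 3.14].

INTERFACE

Orientations are given as a unit quaternion [x, y, z, w].
In Python, from rig import sense, capture, hand_in, recognise, silhouettes, hold_point_z gives the robot as it stands.
- The arm moves only by the tool carry_out, never from a script. Its argument "commands" is a list of rows, each a list of 4 numbers: the shift along the tool's x, y, z as a fraction of full scale, then the turn about the tool's z as a fraction of full scale. In form: [[tx, ty, tz, twist], ...]. A call has 1 to 20 rows; each row is the pose to reach, as a shift and turn from the pose commanded when the call began, along the tool's axes at that moment, turning the shorter way round; what a row does not reach only later rows make up. Full scale, the value 1, is 0.12 m for a shift and 360 degrees for a turn. A row lasts 1/12 s, in which the tool goes at most 41.7 mm and 7.16 degrees, less where a joint would pass 70% of its speed; a pose out of reach is approached as far as the arm can. A call with a number of a shift or a turn outside -1 to 1 is refused whole. A call with a gripper value outside its range is refused whole. "fingers" is the closure, from -1 (fully open) to 1 (shut), set as the call begins (left out, the last holds). The fingers move at their own pace and stop on an object; "squeeze" is the grip in N (left out, the last holds). Time passes only in rows, so rows that repeat a pose let the fingers close. It gives the time, the measured TCP pose, the force, the opening and the grip force at its end, in the units of the state.
- sense(): the state, without advancing time (a new reading comes with each control period).
- capture(name): name is "side" or "top" or "wrist"; returns a dict with "image" (480x640x3 uint8, red, green, blue), "fx", "fy", "cx", "cy" (pixels), "k1" (the pictures are not rectified: a ray, as slopes to the right and down, at radius r is drawn at 1 + k1 r^2 times it, then the intrinsics apply), "world_to_cam" (4x4, takes a point from world to camera coordinates). Camera axes: x right, y up, looking along -z (the intrinsics and any distortion apply to the point x, -y, -z); pixel columns grow to the right and rows downward; lengths in mm; the calibration is good to about 2 mm. A picture is of the moment at which its call begins. There is no depth.
- hand_in(): hands the job in; it is judged then, once.
Trained networks look in a picture, given as the dict that the camera call returned (one of the last four; its "shot" number tells which), for a name from the list of things; names that differ only in an ending like _2 or _b are one class to them, and where a whole thing is asked for, a point or a joint stands for the part that bears it (a point fixed in the world has none). Each returns a list of dicts, best first, with "p" (0 to 1); they miss things now and then, are a little off and sometimes report something else, mostly with a low value. They report only what shows in the picture. A call takes as long as a camera call.
- recognise(picture, label): "bbox" ([left, top, right, bottom] in pixels, round what is visible of it).
- silhouettes(picture, label): "mask" (480x640 bool, what is visible of it) and "bbox" ([left, top, right, bottom] in pixels, round what is visible of it).
The state is a dict: "clock": time; "joints": joint angles; "joint_vel": joint speeds; "joint_torque": joint torques, N m; "tool_pos": TCP position; "ee_rot": TCP orientation; "ft_force": force on the tool from outside, world axes, zero at the start; "wrist_torque": the same for the moment, N m; "width": opening from 0.0 (shut) to 1.0 (fully open); "grasp_force": force on a finger pad.
Only numpy, scipy, OpenCV 4.12 (cv2) and the standard library are available. Lean on these libraries where they do the work, as an engineer would, in place of code of your own. Each camera call takes 0.05 s, during which the arm holds its last target. There are 200 camera calls.

## Working session

There is one attempt and no reset: what is moved stays moved. The work goes in short steps, Python scripts to look and compute and a tool call to move; the robot and the scene stay as the last step left them, time stands still between calls to the robot, and variables do not carry over. Pictures are saved under pics/ and viewed, at most 10 in all, crops included, and the job is handed in when it is done.

Besides the shell and the picture viewer there is one more tool, called after ">>>" as name([rows], argument=value, ...), one row to a line, values as JSON. carry_out: Moves the arm, as the interface text tells. Its arguments: {"type":"object","properties":{"commands":{"type":"array"},"fingers":{"type":"number"},"squeeze":{"type":"number"}},"required":["commands"]}

```bash
mkdir -p pics; cat > h.py <<'E'
import numpy as np, cv2
from rig import *
def ray(c,u,v):
    x=(u-c["cx"])/c["fx"]; y=(v-c["cy"])/c["fy"]
    a,b=x,y
    for _ in range(20):
        s=1+c["k1"]*(a*a+b*b); a,b=x/s,y/s
    M=np.array(c["world_to_cam"]); R=M[:3,:3]; t=M[:3,3]
    return -R.T@t, R.T@np.array([a,-b,-1.0])
def atz(c,u,v,z):
    o,d=ray(c,u,v); return o+d*(z-o[2])/d[2]
def proj(c,P):
    M=np.array(c["world_to_cam"]); p=M[:3,:3]@np.array(P,float)+M[:3,3]
    a,b=p[0]/-p[2],-p[1]/-p[2]; s=1+c["k1"]*(a*a+b*b)
    return c["fx"]*a*s+c["cx"], c["fy"]*b*s+c["cy"]
def save(c,n): cv2.imwrite(f"pics/{n}.png",cv2.cvtColor(c["image"],cv2.COLOR_RGB2BGR))
E
python3 - <<'E'
from h import *
s=sense(); print(s["clock"],s["tool_pos"],s["ee_rot"],s["ft_force"],hold_point_z)
for n in ["top","side"]:
    c=capture(n); save(c,n+"0"); print(n,-np.array(c["world_to_cam"])[:3,:3].T@np.array(c["world_to_cam"])[:3,3])
    for l in ["guide","knob","stop","cheese_center","tub","peeler","egg_box","apple","pear","mug","spice_jar"]:
        r=recognise(c,l)
        if r: print(l,round(r[0]["p"],2),np.round(r[0]["bbox"]))
E
```

```text
0.0 [237.03748195 550.44110195 221.83354422] [ 2.01984195e-01  9.79388362e-01 -8.55258766e-04 -2.99843291e-04] [-0.43361963 -0.01219336 -0.05653508] 18.700000000000003
top [ 458.41073411 -213.6704474  1110.48784164]
guide 0.56 [127. 249. 316. 345.]
stop 0.67 [263. 261. 290. 331.]
cheese_center 0.9 [136. 287. 203. 316.]
tub 0.89 [395. 272. 458. 322.]
peeler 0.96 [318. 281. 330. 351.]
egg_box 0.75 [348. 173. 422. 227.]
apple 0.73 [130. 252. 314. 346.]
pear 0.3 [130. 251. 312. 346.]
mug 0.69 [464. 287. 506. 328.]
spice_jar 0.8 [447. 225. 477. 250.]
side [574.79306431 808.41543053 609.66888285]
guide 0.85 [325. 252. 440. 406.]
knob 0.54 [346. 256. 356. 264.]
stop 0.69 [342. 252. 412. 289.]
cheese_center 0.9 [375. 315. 408. 384.]
tub 0.77 [348. 206. 386. 243.]
peeler 0.8 [380. 268. 418. 275.]
egg_box 0.58 [306. 217. 306. 218.]
apple 0.62 [234. 346. 274. 388.]
pear 0.65 [212. 324. 262. 359.]
mug 0.68 [360. 182. 389. 215.]
spice_jar 0.85 [316. 186. 330. 222.]
```

```bash
python3 - <<'E'
import cv2
a=cv2.imread("pics/top0.png"); b=cv2.imread("pics/side0.png")
cv2.imwrite("pics/top0c.png",cv2.resize(a[230:380,120:320],None,fx=4,fy=4,interpolation=cv2.INTER_CUBIC))
cv2.imwrite("pics/side0c.png",cv2.resize(b[240:420,240:480],None,fx=3.33,fy=3.33,interpolation=cv2.INTER_CUBIC))
E
```

```text
(no output)
```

View pics/top0c.png

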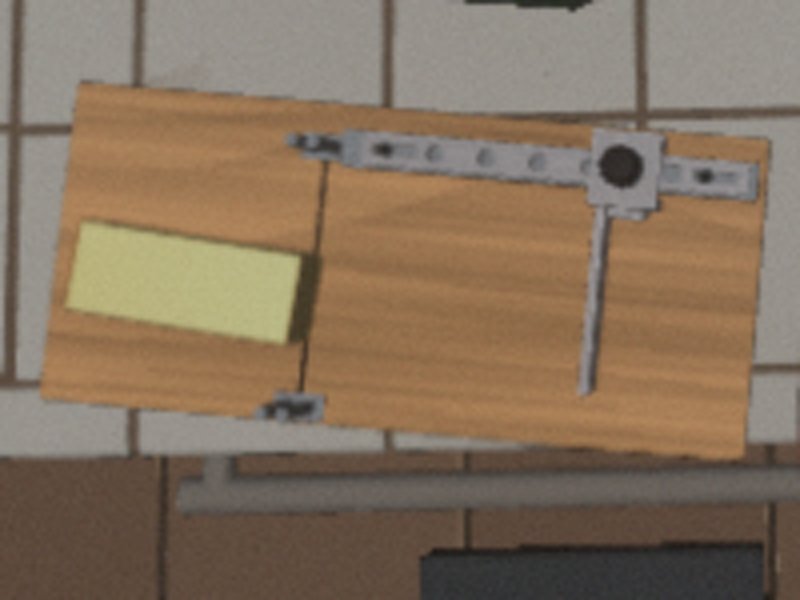

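View pics/side0c.png

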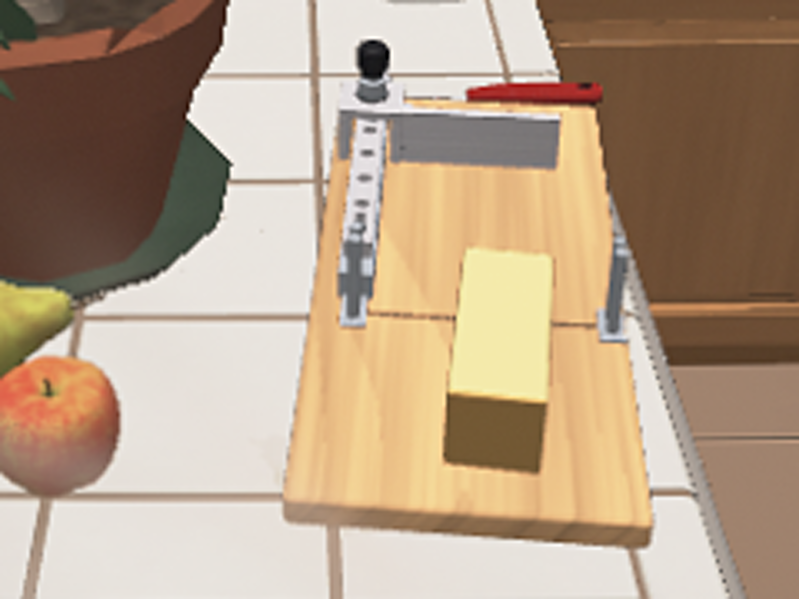

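View pics/top0.png

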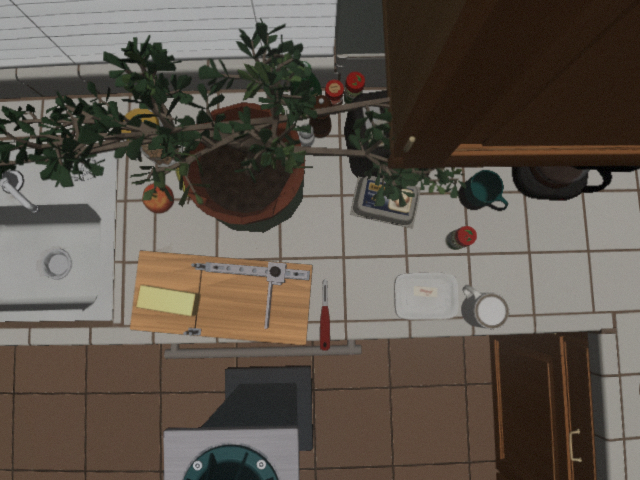

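```bash
cat >> h.py <<'E'
def T(p,P):  # guide pose (x,y,th) -> world
    c,s=np.cos(p[2]),np.sin(p[2]); P=np.asarray(P,float)
    return np.array([p[0]+c*P[0]-s*P[1],p[1]+s*P[0]+c*P[1],P[2]])
def inv(p,W):
    c,s=np.cos(p[2]),np.sin(p[2]); d=np.array(W[:2])-p[:2]
    return np.array([c*d[0]+s*d[1],-s*d[0]+c*d[1]])
E
python3 - <<'E'
from h import *
from scipy.optimize import least_squares
t=capture("top"); s=capture("side"); 
f=lambda u,v:(u/4+120,v/4+230)
g=lambda u,v:(u/3.333+240,v/3.333+240)
# board corners left=+y, top of the image=+x
obs=[(t,f(80,83),(95,210,26)),(t,f(770,138),(95,-210,26)),(t,f(744,458),(-95,-210,26)),(t,f(42,398),(-95,210,26)),
 (s,g(285,497),(95,210,26)),(s,g(652,525),(-95,210,26))]
r=least_squares(lambda p:np.concatenate([np.array(proj(c,T(p,P)))-q for c,q,P in obs]),[450,0,0.0])
p=r.x; print("guide",p,np.round(r.fun,1)); np.save("guide.npy",p)
for n,q,z in [("knob",(621,166),112),("h1",(433,153),58),("h2",(486,158),58),("h3",(537,162),58),("h4",(586,168),58),
 ("ch",(80,222),76),("ch",(302,255),76),("ch",(289,344),76),("ch",(66,309),76)]:
    w=atz(t,*f(*q),z); print(n,w[:2].round(1),inv(p,w).round(1))
w=atz(s,*g(373,45),112); print("knob side",w,inv(p,w))
for q in [(471,250),(551,253),(547,403),(449,393)]:
    w=atz(s,*g(*q),76); print("ch side",w[:2],inv(p,w).round(1))
for q in [(370,130),(368,153),(365,178),(362,204)]:
    w=atz(s,*g(*q),58); print("hole side",inv(p,w).round(1))
c=sense(); print(c["clock"])
from scipy.spatial.transform import Rotation as R
print(R.from_quat(c["ee_rot"]).as_matrix().round(3))
w=capture("wrist"); print(np.array(w["world_to_cam"]).round(2), w["fx"])
E
```

```text
guide [ 4.61584403e+02  1.39220536e+01 -1.04388963e-01] [-1.4 -0.9 -0.1 -0.4 -0.2  0.4 -1.7  0.1 -0.7 -1.5  1.1 -2. ]
knob [ 513.9 -123.8] [  66.4 -131.5]
h1 [526.9 -10.3] [ 67.5 -17.3]
h2 [523.3 -41. ] [ 67.1 -48.2]
h3 [520.3 -70.4] [ 67.2 -77.8]
h4 [516.2 -98.7] [  66.1 -106.3]
ch [490.9 188.1] [ 11.  176.3]
ch [469.7  60.7] [ 3.2 47.3]
ch [420.1  67.8] [-46.9  49.3]
ch [442.  195.3] [-38.4 178.3]
knob side [ 516.24121139 -114.52541432  112.        ] [  67.74343869 -122.05304273]
ch side [468.08953964  70.58143859] [ 0.6 57. ]
ch side [422.04519606  73.95838695] [-45.6  55.6]
ch side [443.57288818 202.3043321 ] [-37.5 185.5]
ch side [492.54421015 194.33855309] [ 12.  182.7]
hole side [  67.5 -100.2]
hole side [ 67.2 -70.9]
hole side [ 67.5 -40.6]
hole side [ 67.7 -10.7]
1.3
[[-0.918  0.396 -0.   ]
 [ 0.396  0.918 -0.   ]
 [ 0.    -0.    -1.   ]]
[[ 4.0000e-01  9.2000e-01  0.0000e+00 -6.0031e+02]
 [-8.9000e-01  3.8000e-01 -2.7000e-01  3.3870e+01]
 [-2.4000e-01  1.0000e-01  9.6000e-01 -3.9046e+02]
 [ 0.0000e+00  0.0000e+00  0.0000e+00  1.0000e+00]] 372.22138702718127
```

>>> carry_out([
  [-1,-1,0,0],
  [-1,-1,0,0],
  [-1,-1,0,0],
  [-1,-1,0,0],
  [-1,-1,0,0],
], fingers=-1)

```text
clock: 1.77
tool_pos: [301.1, 387.6, 222.4]
ee_rot: [0.203, 0.979, -0.002, 0.0]
ft_force: [-0.4, 0.1, -1.7]
width: 1.003
grasp_force: 0.0
```

>>> carry_out([
  [-1,-1,0,0],
  [-1,-1,0,0],
  [-1,-1,0,0],
  [-1,-1,0,0],
  [-1,-1,0,0],
])

```text
clock: 2.18
tool_pos: [364.9, 230.9, 222.9]
ee_rot: [0.204, 0.979, -0.001, 0.001]
ft_force: [0.1, -0.5, 0.2]
width: 1.002
grasp_force: 0.0
```

>>> carry_out([
  [-1,-1,0,0],
  [-1,-1,0,0],
  [-1,-1,0,0],
  [-1,-1,0,0],
  [-1,-1,0,0],
])

```text
clock: 2.6
tool_pos: [429.1, 73.3, 223.2]
ee_rot: [0.204, 0.979, -0.001, 0.002]
ft_force: [0.7, 0.2, 0.4]
width: 1.001
grasp_force: 0.0
```

>>> carry_out([
  [-0.86,-0.93,0,-0.048],
  [-0.86,-0.93,0,-0.048],
  [-0.86,-0.93,0,-0.048],
  [-0.86,-0.93,0,-0.048],
  [-0.86,-0.93,0,-0.048],
  [-0.86,-0.93,0,-0.048],
])

```text
clock: 3.1
tool_pos: [477.3, -66.0, 222.6]
ee_rot: [0.054, 0.999, 0.0, 0.0]
ft_force: [-0.3, 0.6, -1.0]
width: 0.997
grasp_force: 0.0
```

```bash
python3 - <<'E'
from h import *
from scipy.spatial.transform import Rotation as R
w=capture("wrist"); save(w,"w1"); import pickle; pickle.dump(w,open("w1.pkl","wb"))
s=sense(); print(s["tool_pos"],R.from_quat(s["ee_rot"]).as_matrix().round(3))
print([ (k,[(round(q["p"],2),np.round(q["bbox"])) for q in recognise(w,k)[:1]]) for k in ["knob","cheese_center"]])
p=np.load("guide.npy")
for y in (-12,-42,-72,-102): print(y,np.round(proj(w,T(p,(68,y,58)))))
E
```

```text
[476.38069034 -64.72942504 222.44781065] [[-0.994  0.107 -0.001]
 [ 0.107  0.994  0.001]
 [ 0.001  0.001 -1.   ]]
[('knob', [(0.92, array([243., 269., 275., 299.]))]), ('cheese_center', [(0.83, array([453., 138., 623., 214.]))])]
-12 [393. 264.]
-42 [361. 264.]
-72 [329. 265.]
-102 [297. 265.]
```

View pics/w1.png

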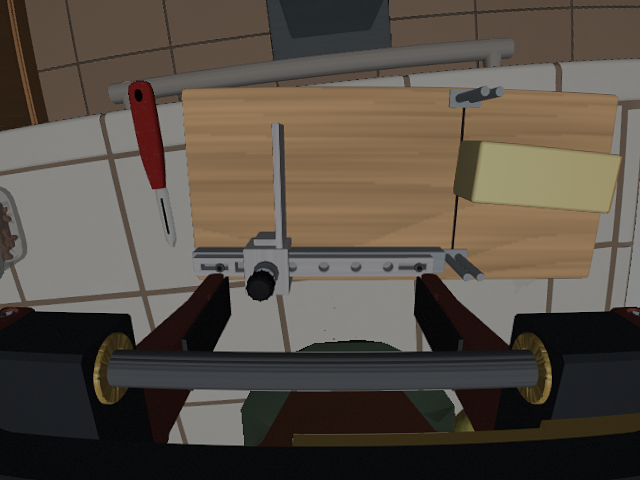

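```bash
python3 - <<'E'
from h import *; import pickle
from scipy.optimize import least_squares
w=pickle.load(open("w1.pkl","rb")); p0=np.load("guide.npy")
obs=[((182,89),(-95,-210,26)),((617,95),(-95,210,26)),((590,277),(95,210,26)),((197,278),(95,-210,26))]
r=least_squares(lambda p:np.concatenate([np.array(proj(w,T(p,P)))-q for q,P in obs]),p0)
p=r.x; print("guide",p,r.fun.round(1)); np.save("guide_w.npy",p)
k=recognise(w,"knob") if 0 else None
u=atz(w,259,285,100); print("knob",u[:2].round(1),inv(p,u).round(1))
g=cv2.cvtColor(w["image"],cv2.COLOR_RGB2GRAY)[258:274,280:430]
for z in [g]:
    for hx in (292,323,356,388):
        x0=hx-280-9; sub=255-z[:,x0:x0+18].astype(float); m=np.clip(sub-np.percentile(sub,75),0,None); m[:2]=0;m[-2:]=0
        Y,X=np.mgrid[:sub.shape[0],:18]; cu=(m*X).sum()/m.sum()+x0+280; cv=(m*Y).sum()/m.sum()+258
        q=atz(w,hx,266,58); q2=atz(w,cu,cv,58); print(hx,q[:2].round(1),inv(p,q).round(1),round(cu,1),round(cv,1),q2[:2].round(1),inv(p,q2).round(1))
for n,q in [("near end top",(482,141)),("far end top",(474,203)),("farL",(611,212)),("nearL",(620,156))]:
    u=atz(w,*q,76); print(n,u[:2].round(1),inv(p,u).round(1))
im=cv2.cvtColor(w["image"],cv2.COLOR_RGB2BGR)[225:315,180:460]
cv2.imwrite("pics/w1c.png",cv2.resize(im,None,fx=2.8,fy=2.8,interpolation=cv2.INTER_CUBIC))
E
```

```text
guide [ 4.63655973e+02  1.50881613e+01 -1.06673454e-01] [-1.8 -1.5  2.9 -1.  -1.   1.1  0.2  2.4]
knob [ 518.6 -123.2] [  69.3 -131.6]
292 [519.4 -99. ] [  67.6 -107.5] 291.3 268.2 [521.5 -99.9] [  69.8 -108.2]
323 [522.6 -70.2] [ 67.6 -78.6] 323.3 268.5 [525.  -70.2] [ 70.1 -78.2]
356 [525.9 -39.6] [ 67.7 -47.8] 356.0 268.3 [528.2 -39.8] [ 70.1 -47.7]
388 [529.2  -9.8] [ 67.9 -17.8] 388.4 267.9 [531.1  -9.6] [ 69.7 -17.3]
near end top [422.8  71.9] [-46.6  52.1]
far end top [474.   64.6] [ 5.  50.3]
farL [494.7 191.9] [ 12.1 179.1]
nearL [445.5 196.5] [-37.3 178.4]
```

View pics/w1c.png

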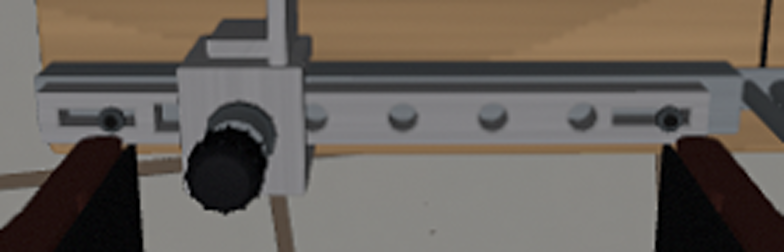

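>>> carry_out([
  [-0.39,-0.45,0,0],
  [-0.39,-0.45,0,0],
  [-0.39,-0.45,0.4,0],
  [-0.39,-0.45,0.75,0],
  [-0.39,-0.45,0.75,0],
  [-0.39,-0.45,0.75,0],
])

```text
clock: 3.75
tool_pos: [514.2, -121.4, 130.4]
ee_rot: [0.052, 0.999, 0.001, -0.004]
ft_force: [-1.2, 0.7, -0.2]
width: 1.001
grasp_force: 0.0
```

```bash
python3 - <<'E'
from h import *
w=capture("wrist"); save(w,"w2"); s=sense(); print(s["tool_pos"],s["ft_force"])
print([(round(q["p"],2),np.round(q["bbox"])) for q in recognise(w,"knob")[:1]])
p=np.load("guide_w.npy")
from scipy.spatial.transform import Rotation as R
M=R.from_quat(s["ee_rot"]).as_matrix(); print("tcp proj",proj(w,s["tool_pos"]))
for q in recognise(w,"knob")[:1]:
    b=q["bbox"]; u=atz(w,(b[0]+b[2])/2,(b[1]+b[3])/2,100); print(u, M.T@(u-s["tool_pos"]))
E
```

```text
[ 516.05057718 -122.25491204  132.45113378] [-0.08132418 -0.05554482  0.4882228 ]
[(0.74, array([297., 254., 347., 302.]))]
tcp proj (np.float64(321.14893037953857), np.float64(297.6715304118184))
[ 518.62096066 -122.05378581  100.        ] [-2.63273829  0.43721733 32.44381199]
```

View pics/w2.png

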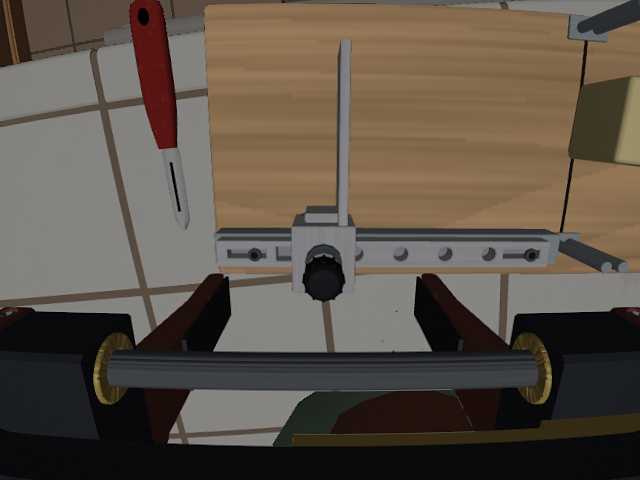

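>>> carry_out([
  [-0.02,0,0.2,0],
  [-0.02,0,0.37,0],
  [-0.02,0,0.37,0],
  [-0.02,0,0.37,0],
])

```text
clock: 4.23
tool_pos: [519.9, -124.1, 89.6]
ee_rot: [0.052, 0.999, -0.0, 0.0]
ft_force: [0.1, -0.2, 0.6]
width: 1.003
grasp_force: 0.0
```

>>> carry_out([
  [0,0,0,0],
  [0,0,0,0],
  [0,0,0,0],
  [0,0,0,0],
  [0,0,0,0],
  [0,0,0,0],
  [0,0,0,0],
  [0,0,0,0],
], fingers=1, squeeze=25)

```text
clock: 4.9
tool_pos: [519.4, -124.3, 88.3]
ee_rot: [0.053, 0.999, -0.0, -0.0]
ft_force: [0.5, -0.4, -0.6]
width: 0.431
grasp_force: 0.0
```

>>> carry_out([
  [0,0,0,0],
  [0,0,0,0],
  [0,0,0,0],
  [0,0,0,0],
  [0,0,0,0],
  [0,0,0,0],
])

```text
clock: 5.4
tool_pos: [519.4, -124.1, 88.2]
ee_rot: [0.053, 0.999, 0.0, -0.0]
ft_force: [0.1, 1.4, -0.9]
width: 0.237
grasp_force: 25.0
```

>>> carry_out([
  [0,0,-0.03,0],
  [0,0,-0.06,0],
  [0,0,-0.09,0],
  [0,0,-0.1,0],
  [0,0,-0.1,0],
  [0,0,-0.1,0],
])

```text
clock: 5.9
tool_pos: [519.3, -124.1, 100.2]
ee_rot: [0.053, 0.999, 0.0, -0.0]
ft_force: [1.8, 2.9, -8.3]
width: 0.234
grasp_force: 25.0
```

```bash
python3 - <<'E'
from h import *
w=capture("wrist"); save(w,"w3"); s=sense(); print(s["tool_pos"],s["ft_force"],s["grasp_force"])
from scipy.spatial.transform import Rotation as R
M=R.from_quat(s["ee_rot"]).as_matrix(); print(M.round(3))
im=cv2.cvtColor(w["image"],cv2.COLOR_RGB2BGR)[200:400,220:560]
cv2.imwrite("pics/w3c.png",cv2.resize(im,None,fx=2.3,fy=2.3,interpolation=cv2.INTER_CUBIC))
for y in (0,30,60,83): print(y,np.round(proj(w,s["tool_pos"]+M@[0,y,s["tool_pos"][2]-58]),1))
E
```

```text
[ 519.28229333 -124.15769118  100.1258494 ] [ 2.42774959  1.37815907 -8.06221983] 24.998776512220502
[[-0.994  0.105 -0.   ]
 [ 0.105  0.994  0.   ]
 [ 0.     0.    -1.   ]]
0 [322.4 262.9]
30 [373.8 262.9]
60 [424.8 262.8]
83 [463.2 262.6]
```

View pics/w3c.png

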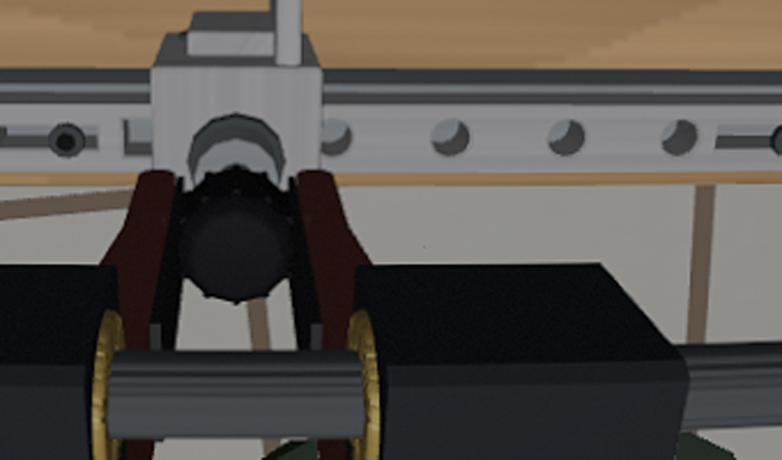

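>>> carry_out([
  [0,0.04,0,0],
  [0,0.12,0,0],
  [0,0.2,0,0],
  [0,0.28,0,0],
  [0,0.36,0,0],
  [0,0.44,0,0],
  [0,0.52,0,0],
  [0,0.58,0,0],
  [0,0.62,0,0],
  [0,0.64,0,0],
  [0,0.64,0,0],
  [0,0.64,0,0],
])

```text
clock: 6.95
tool_pos: [527.5, -47.4, 100.3]
ee_rot: [0.053, 0.999, 0.0, -0.0]
ft_force: [2.0, 1.9, -7.7]
width: 0.237
grasp_force: 25.0
```

>>> carry_out([
  [0,0,0.015,0],
  [0,0,0.03,0],
  [0,0,0.03,0],
  [0,0,0.03,0],
])

```text
clock: 7.28
tool_pos: [527.5, -48.0, 96.5]
ee_rot: [0.053, 0.999, 0.0, -0.0]
ft_force: [1.8, 1.0, -8.1]
width: 0.24
grasp_force: 25.0
```

```bash
python3 - <<'E'
from h import *
w=capture("wrist"); save(w,"w4"); s=sense(); print(s["tool_pos"],s["ft_force"],s["grasp_force"],s["width"])
im=cv2.cvtColor(w["image"],cv2.COLOR_RGB2BGR)[200:400,220:560]
cv2.imwrite("pics/w4c.png",cv2.resize(im,None,fx=2.3,fy=2.3,interpolation=cv2.INTER_CUBIC))
E
```

```text
[527.4989825  -48.01460049  96.56846144] [ 2.29178869  1.15388333 -7.42515057] 24.998979312367737 0.24132199341468194
```

View pics/w4c.png

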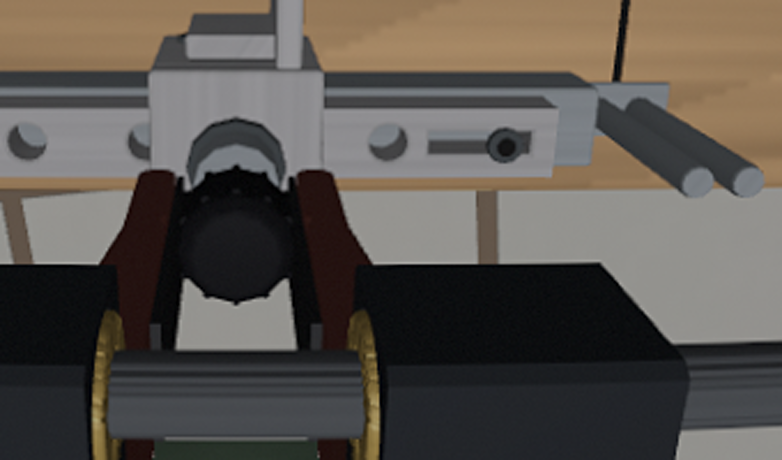

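>>> carry_out([
  [0,0,0,0],
  [0,0,0,0],
  [0,0,0.03,0],
  [0,0,0.05,0],
  [0,0,0.05,0],
  [0,0,0.05,0],
], fingers=0.43)

```text
clock: 7.83
tool_pos: [527.3, -47.9, 90.6]
ee_rot: [0.053, 0.999, -0.0, -0.0]
ft_force: [-0.4, 0.5, 0.2]
width: 0.284
grasp_force: 0.0
```

>>> carry_out([
  [0,0.01,0,0],
  [0,0.02,0,0],
  [0,0.03,0,0],
  [0,0.04,0,0],
  [0,0.05,0,0],
  [0,0.05,0,0],
])

```text
clock: 8.33
tool_pos: [528.2, -41.8, 90.6]
ee_rot: [0.053, 0.999, -0.0, -0.0]
ft_force: [-0.4, -2.8, -0.5]
width: 0.29
grasp_force: 1.7
```

>>> carry_out([
  [0,0.005,0,0],
  [0,0.01,0,0],
  [0,0.015,0,0],
  [0,0.02,0,0],
  [0,0.02,0,0],
])

```text
clock: 8.75
tool_pos: [528.4, -39.0, 90.6]
ee_rot: [0.053, 0.999, 0.0, -0.0]
ft_force: [-1.1, -0.7, -0.8]
width: 0.287
grasp_force: 0.7
```

>>> carry_out([
  [0,0.004,0,0],
  [0,0.008,0,0],
  [0,0.012,0,0],
  [0,0.012,0,0],
])

```text
clock: 9.08
tool_pos: [528.5, -37.9, 90.7]
ee_rot: [0.053, 0.999, 0.0, -0.0]
ft_force: [-0.8, -0.4, -0.8]
width: 0.286
grasp_force: 0.5
```

>>> carry_out([
  [0,0.004,0,0],
  [0,0.008,0,0],
  [0,0.008,0,0],
])

```text
clock: 9.33
tool_pos: [528.6, -37.5, 90.7]
ee_rot: [0.052, 0.999, -0.0, -0.0]
ft_force: [-1.4, -3.2, -1.9]
width: 0.283
grasp_force: 1.9
```

>>> carry_out([
  [0,0.004,0,0],
  [0,0.008,0,0],
  [0,0.008,0,0],
])

```text
clock: 9.58
tool_pos: [528.6, -37.3, 90.6]
ee_rot: [0.052, 0.999, -0.001, -0.0]
ft_force: [-0.2, -6.7, -0.7]
width: 0.285
grasp_force: 3.7
```

```bash
python3 - <<'E'
from h import *
w=capture("wrist"); save(w,"w5"); s=sense(); print(s["tool_pos"],s["ft_force"],s["grasp_force"],s["width"])
a=cv2.cvtColor(w["image"],cv2.COLOR_RGB2BGR)[200:360,250:450]; b=cv2.imread("pics/w4.png")[200:360,250:450]
cv2.imwrite("pics/w5c.png",cv2.resize(np.hstack([b,a]),None,fx=2,fy=2,interpolation=cv2.INTER_CUBIC))
E
```

```text
[528.60675667 -37.28447727  90.65799473] [-1.26433994 -7.61794838 -0.70698152] 3.701582719513681 0.2861025133568945
```

View pics/w5c.png

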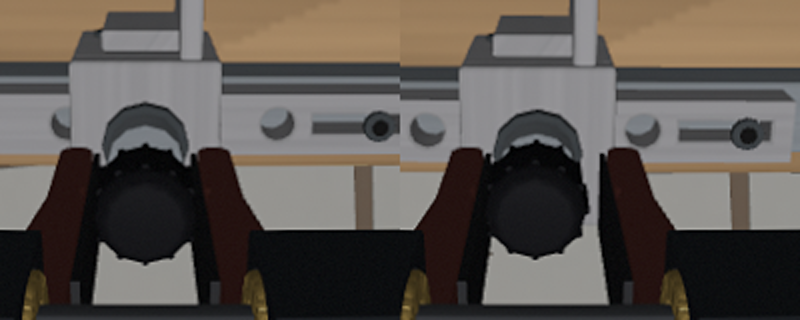

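>>> carry_out([
  [0,-0.012,0,0],
  [0,-0.023,0,0],
  [0,-0.023,0,0],
  [0,-0.023,0,0],
  [0,-0.023,-0.1,0],
  [0,-0.023,-0.3,0],
  [0,-0.023,-0.3,0],
  [0,-0.023,-0.3,0],
])

```text
clock: 10.3
tool_pos: [529.7, -38.9, 127.7]
ee_rot: [0.053, 0.999, -0.0, 0.001]
ft_force: [-0.4, -0.4, -0.8]
width: 0.282
grasp_force: 0.0
```

>>> carry_out([
  [0,0,0,0],
  [0,0,0,0],
  [0,0,0,0],
  [0,0,0,0],
  [0,0,0.03,0],
  [0,0,0.06,0],
  [0,0,0.08,0],
  [0,0,0.08,0],
  [0,0,0.08,0],
], fingers=1, squeeze=5)

```text
clock: 11.05
tool_pos: [528.2, -38.9, 116.7]
ee_rot: [0.053, 0.999, 0.0, -0.0]
ft_force: [0.5, -0.4, 0.1]
width: 0.005
grasp_force: 0.0
```

```bash
python3 - <<'E'
from h import *
s=sense(); print(s["tool_pos"],s["ft_force"],s["width"])
c=capture("side"); save(c,"side1")
for l in ("knob","stop"): print(l,[(round(q["p"],2),np.round(q["bbox"])) for q in recognise(c,l)[:1]])
p=np.load("guide_w.npy"); W=(528.4,-39.1)
for z in (112,120): print(z,proj(c,(*W,z)))
E
```

```text
[528.19339862 -38.90381873 116.66711439] [ 0.48043998 -0.35701836  0.05642434] 0.004565531137564446
knob [(0.57, array([345., 274., 353., 281.]))]
stop [(0.76, array([338., 272., 411., 312.]))]
112 (np.float64(348.0159569702392), np.float64(270.4675139285388))
120 (np.float64(348.0814165289523), np.float64(267.1850603510902))
```

>>> carry_out([
  [0,0,0.01,0],
  [0,0,0.02,0],
  [0,0,0.03,0],
  [0,0,0.03,0],
  [0,0,0.03,0],
])

```text
clock: 11.62
tool_pos: [528.4, -38.9, 113.4]
ee_rot: [0.053, 0.999, -0.0, -0.0]
ft_force: [0.1, 0.7, -0.1]
width: 0.004
grasp_force: 0.0
```

>>> carry_out([
  [0,0,0.005,0],
  [0,0,0.01,0],
  [0,0,0.015,0],
  [0,0,0.015,0],
])

```text
clock: 11.95
tool_pos: [528.6, -39.0, 112.3]
ee_rot: [0.053, 0.999, -0.0, 0.0]
ft_force: [-1.8, 0.1, 6.4]
width: 0.004
grasp_force: 2.9
```

>>> carry_out([
  [0,0,-0.2,0],
  [0,0,-0.4,0],
  [0.2,0.3,-0.4,0],
  [0.4,0.6,-0.4,0],
  [0.7,1,-0.4,0],
  [0.7,1,-0.4,0],
  [0.7,1,-0.4,0],
], fingers=-0.8)

```text
clock: 12.53
tool_pos: [453.9, 92.2, 159.4]
ee_rot: [0.051, 0.999, 0.0, -0.001]
ft_force: [-0.6, -0.7, 0.2]
width: 0.495
grasp_force: 0.0
```

>>> carry_out([
  [0,0.3,0,0.26],
  [0,0.6,0,0.26],
  [0,0.6,0,0.26],
  [0,0.6,0,0.26],
  [0,0.6,0,0.26],
  [0,0.6,0,0.26],
  [0,0.6,0,0.26],
  [0,0.6,0,0.26],
  [0,0.6,0,0.26],
  [0,0.6,0,0.26],
  [0,0.6,0,0.26],
  [0,0.6,0,0.26],
  [0,0.6,0,0.26],
  [0,0.6,0,0.26],
  [0,0.6,0,0.26],
])

```text
clock: 13.78
tool_pos: [465.9, 160.2, 159.7]
ee_rot: [0.764, 0.645, 0.0, 0.0]
ft_force: [-0.4, 1.0, -0.3]
width: 0.899
grasp_force: 0.0
```

```bash
python3 - <<'E'
from h import *
from scipy.spatial.transform import Rotation as R
s=sense(); M=R.from_quat(s["ee_rot"]).as_matrix(); print(s["tool_pos"],M.round(3),s["width"],s["joints"])
w=capture("wrist"); save(w,"w6"); import pickle; pickle.dump((w,s),open("w6.pkl","wb"))
for l in ("cheese_center",):
    for q in silhouettes(w,l)[:1]:
        print(q["p"],q["bbox"]); m=q["mask"]
        cn=max(cv2.findContours(m.astype(np.uint8),cv2.RETR_EXTERNAL,cv2.CHAIN_APPROX_NONE)[0],key=cv2.contourArea)
        print(cv2.approxPolyDP(cn,6,True)[:,0].tolist())
E
```

```text
[465.88882251 160.24934396 159.6525781 ] [[ 0.169  0.986  0.001]
 [ 0.986 -0.169 -0.   ]
 [-0.     0.001 -1.   ]] 0.8991546455031645 [ 1.91296642e-01  2.77683607e-01  1.81429126e+00 -4.66487041e-04
  1.04916879e+00  3.61070249e-01]
0.59 [278.2, 185.5, 354.0, 353.4]
[[349, 188], [287, 188], [280, 198], [286, 351], [351, 348], [356, 198]]
```

View pics/w6.png

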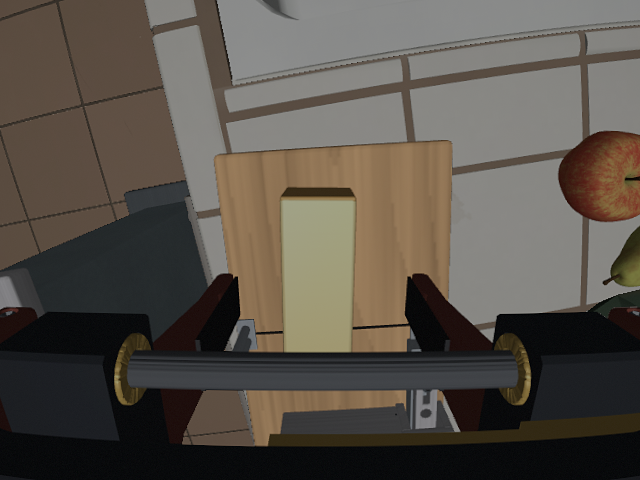

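>>> carry_out([
  [0,0,0.3,0],
  [0,0,0.6,0],
  [0,0,0.85,0],
  [0,0,1,0],
  [0,0,1,0],
  [0,0,1,0],
])

```text
clock: 14.38
tool_pos: [464.6, 160.5, 39.1]
ee_rot: [0.764, 0.646, -0.001, -0.001]
ft_force: [0.5, 0.6, 0.2]
width: 0.9
grasp_force: 0.0
```

>>> carry_out([
  [0,0,0.04,0],
  [0,0,0.04,0],
  [0,0,0.04,0],
  [0,0,0.04,0],
  [0,0,0.04,0],
  [0,0,0.04,0],
  [0,0,0.04,0],
  [0,0,0.04,0],
], fingers=1, squeeze=10)

```text
clock: 15.05
tool_pos: [465.0, 161.0, 35.7]
ee_rot: [0.764, 0.645, 0.0, 0.0]
ft_force: [-2.6, -0.8, 6.7]
width: 0.595
grasp_force: 10.0
```

>>> carry_out([
  [-0.03,0,0,-0.001],
  [-0.08,0,0,-0.004],
  [-0.15,0,0,-0.008],
  [-0.22,0,0,-0.01],
  [-0.29,0,0,-0.01],
  [-0.36,0,0,-0.01],
  [-0.43,0,0,-0.01],
  [-0.5,0,0,-0.01],
  [-0.56,0.01,0,-0.01],
  [-0.6,0.01,0,-0.01],
  [-0.62,0.01,0,-0.01],
  [-0.62,0.01,0,-0.01],
  [-0.62,0.01,0,-0.01],
])

```text
clock: 16.13
tool_pos: [455.1, 86.9, 35.7]
ee_rot: [0.744, 0.669, 0.001, 0.001]
ft_force: [0.8, 0.1, 6.9]
width: 0.595
grasp_force: 10.0
```

```bash
python3 - <<'E'
from h import *
from scipy.spatial.transform import Rotation as R
s=sense(); M=R.from_quat(s["ee_rot"]).as_matrix(); print(s["tool_pos"],M[:2,:2].round(4),s["width"],s["ft_force"])
p=np.load("guide_w.npy"); print(inv(p,s["tool_pos"]))
for n in ("side","top"):
    c=capture(n); save(c,n+"2")
    # unoccluded right end of cheese top edge / fence top edge profile along the gap
    print(n,[(l,np.round(q["bbox"])) for l in ("cheese_center","stop") for q in recognise(c,l)[:1]])
E
```

```text
[455.09651752  86.85678353  35.65279025] [[ 0.1057  0.9944]
 [ 0.9944 -0.1057]] 0.5948053836680376 [0.82627525 0.08577524 6.87991416]
[-16.15209703  70.44933768]
side [('cheese_center', array([375., 299., 402., 355.])), ('stop', array([337., 272., 406., 306.]))]
top [('cheese_center', array([191., 293., 232., 317.])), ('stop', array([227., 259., 252., 327.]))]
```

>>> carry_out([
  [-0.015,0,0,0],
  [-0.03,0,0,0],
  [-0.04,0,0,0],
  [-0.04,0,0,0],
])

```text
clock: 16.77
tool_pos: [454.6, 82.6, 35.7]
ee_rot: [0.744, 0.669, 0.001, 0.001]
ft_force: [1.2, 4.0, 7.4]
width: 0.594
grasp_force: 10.0
```

>>> carry_out([
  [-0.006,0,0,0],
  [-0.012,0,0,0],
  [-0.012,0,0,0],
])

```text
clock: 17.02
tool_pos: [454.5, 81.5, 35.7]
ee_rot: [0.744, 0.669, 0.001, 0.001]
ft_force: [0.5, 5.3, 7.0]
width: 0.596
grasp_force: 10.0
```

>>> carry_out([
  [-0.005,0,0,0],
  [-0.009,0,0,0],
  [-0.009,0,0,0],
])

```text
clock: 17.27
tool_pos: [454.3, 80.5, 35.7]
ee_rot: [0.744, 0.669, 0.001, 0.0]
ft_force: [1.1, 6.1, 6.7]
width: 0.595
grasp_force: 10.0
```

>>> carry_out([
  [-0.005,0,0,0],
  [-0.009,0,0,0],
  [-0.009,0,0,0],
])

```text
clock: 17.52
tool_pos: [454.3, 79.8, 35.7]
ee_rot: [0.744, 0.668, 0.002, 0.0]
ft_force: [1.5, 7.9, 6.2]
width: 0.595
grasp_force: 10.0
```

>>> carry_out([
  [-0.005,0,0,0],
  [-0.009,0,0,0],
  [-0.009,0,0,0],
])

```text
clock: 17.77
tool_pos: [453.9, 79.2, 35.6]
ee_rot: [0.744, 0.668, 0.002, -0.0]
ft_force: [0.2, 11.1, 5.7]
width: 0.595
grasp_force: 10.0
```

```bash
python3 - <<'E'
from h import *
s=sense(); print(s["tool_pos"],s["ft_force"])
p=np.load("guide_w.npy"); print(inv(p,s["tool_pos"]))
c=capture("side"); save(c,"side3")
# grey profiles along guide y at cheese top height in the strip between cheese end and fence, x=-30,-10
for x,z in ((-36,70),(-25,70),(-10,70),(0,70)):
    v=[]
    for y in range(-50,6,2):
        u=proj(c,T(p,(x,y,z))); v.append(c["image"][int(round(u[1])),int(round(u[0]))].astype(int).tolist())
    print(x,[tuple(a) for a in v])
E
```

```text
[453.9296131   79.24179523  35.57322526] [ 0.20969235 11.11273174  5.6629391 ]
[-16.50159111  62.75339287]
-36 [(64, 52, 53), (31, 32, 37), (31, 32, 37), (35, 36, 39), (35, 36, 39), (31, 33, 38), (31, 33, 38), (56, 49, 41), (56, 49, 41), (96, 79, 44), (96, 79, 44), (164, 140, 87), (164, 140, 87), (243, 227, 155), (243, 227, 155), (246, 237, 174), (246, 237, 174), (245, 235, 173), (246, 237, 173), (246, 237, 173), (243, 227, 161), (243, 227, 161), (143, 138, 132), (143, 138, 132), (115, 117, 123), (115, 117, 123), (43, 43, 48), (43, 43, 48)]
-25 [(54, 50, 53), (54, 50, 53), (33, 33, 37), (33, 33, 37), (34, 35, 38), (34, 35, 38), (40, 39, 41), (40, 39, 41), (74, 62, 42), (74, 62, 42), (109, 87, 44), (184, 158, 102), (184, 158, 102), (250, 242, 178), (250, 242, 178), (245, 236, 173), (245, 236, 172), (245, 235, 172), (245, 235, 172), (247, 237, 172), (247, 237, 172), (245, 229, 169), (245, 229, 169), (134, 134, 144), (85, 86, 91), (85, 86, 91), (60, 62, 67), (60, 62, 67)]
-10 [(26, 28, 30), (26, 28, 30), (34, 35, 38), (34, 35, 38), (32, 34, 38), (32, 34, 38), (45, 42, 40), (45, 42, 40), (83, 69, 44), (83, 69, 44), (139, 115, 68), (139, 115, 68), (227, 200, 131), (227, 200, 131), (248, 239, 176), (248, 239, 176), (245, 236, 173), (245, 236, 173), (245, 236, 173), (245, 236, 173), (244, 230, 165), (244, 230, 165), (199, 185, 164), (197, 197, 205), (197, 197, 205), (142, 142, 148), (142, 142, 148), (66, 68, 75)]
0 [(80, 81, 86), (32, 33, 36), (32, 33, 36), (34, 34, 38), (34, 34, 38), (32, 33, 38), (32, 33, 38), (52, 46, 38), (52, 46, 38), (95, 78, 43), (95, 78, 43), (155, 131, 81), (155, 131, 81), (243, 226, 153), (243, 226, 153), (246, 238, 175), (245, 235, 172), (245, 235, 172), (246, 237, 172), (246, 237, 172), (246, 230, 164), (246, 230, 164), (157, 152, 146), (157, 152, 146), (162, 163, 170), (162, 163, 170), (85, 85, 90), (85, 85, 90)]
```

>>> carry_out([
  [0,0,0,0],
  [0,0,0,0],
  [0,0,0,0],
  [0,0,0,0],
  [0,0,0,0],
  [0,0,0,0],
], fingers=-0.7)

```text
clock: 18.32
tool_pos: [452.7, 77.7, 34.8]
ee_rot: [0.743, 0.669, -0.0, 0.0]
ft_force: [0.8, -0.1, -0.2]
width: 0.851
grasp_force: 0.0
```

>>> carry_out([
  [0,0,-0.1,0],
  [0,0,-0.3,0],
  [0,0,-0.6,0],
  [0,0,-1,0],
  [0,0,-1,0],
  [0,0,-1,0],
])

```text
clock: 18.82
tool_pos: [455.3, 77.8, 157.6]
ee_rot: [0.743, 0.669, 0.002, 0.002]
ft_force: [-0.4, 0.9, -0.6]
width: 0.846
grasp_force: 0.0
```

>>> carry_out([
  [0.3,0,-0.3,0],
  [0.6,0,-0.3,0],
  [1,0,-0.3,0],
  [1,0,-0.3,0],
  [1,0,-0.3,0],
])

```text
clock: 19.23
tool_pos: [464.6, 199.1, 189.1]
ee_rot: [0.742, 0.67, -0.001, -0.001]
ft_force: [0.3, -0.4, -0.8]
width: 0.849
grasp_force: 0.0
```

>>> carry_out([
  [0.3,0,0,0],
  [0.6,0,0,0],
  [1,0,0,0],
  [1,0,0,0],
  [1,0,0,0],
])

```text
clock: 19.65
tool_pos: [477.6, 316.7, 188.9]
ee_rot: [0.743, 0.67, -0.001, -0.0]
ft_force: [0.5, -0.9, -0.5]
width: 0.849
grasp_force: 0.0
```

```bash
python3 - <<'E'
from h import *
s=sense(); print(s["clock"],s["tool_pos"],s["ft_force"])
p=np.load("guide_w.npy"); p0=np.load("guide.npy")
for n in ("top","side"):
    c=capture(n); save(c,n+"4"); 
    for l in ("cheese_center","stop","knob"):
        for q in silhouettes(c,l)[:1]:
            cn=max(cv2.findContours(q["mask"].astype(np.uint8),cv2.RETR_EXTERNAL,cv2.CHAIN_APPROX_NONE)[0],key=cv2.contourArea)
            a=cv2.approxPolyDP(cn,2.5,True)[:,0]; print(n,l,round(q["p"],2),a.tolist())
            if l=="cheese_center": print([inv(p,atz(c,*u,76)).round(0).tolist() for u in a], cv2.minAreaRect(cn))
    for x in (-40,-30,-18,-8,4):
        v=[]
        for y in range(-48,-16,2):
            u=proj(c,T(p,(x,y,72))); m=cv2.getRectSubPix(c["image"],(1,1),(float(u[0]),float(u[1])))[0,0]; v.append(tuple(int(k) for k in m[[0,2]]))
        print(n,x,v)
E
```

```text
19.65 [477.55912217 316.74904247 188.93382007] [ 0.46934277 -0.88277983 -0.50733701]
top cheese_center 0.79 [[174, 291], [174, 311], [228, 315], [230, 294]]
[[3.0, 96.0], [-41.0, 90.0], [-40.0, -32.0], [7.0, -32.0]] ((201.1783447265625, 302.82373046875), (57.858734130859375, 23.631534576416016), 5.52754020690918)
top stop 0.82 [[236, 259], [233, 262], [231, 323], [236, 308], [237, 284], [249, 279], [251, 262]]
top -40 [(122, 70), (85, 61), (72, 60), (89, 81), (121, 115), (140, 134), (127, 116), (110, 82), (137, 93), (167, 118), (178, 130), (182, 135), (183, 136), (181, 134), (182, 136), (182, 133)]
top -30 [(111, 66), (82, 61), (69, 58), (79, 72), (113, 106), (136, 131), (131, 121), (127, 99), (146, 100), (176, 125), (185, 139), (185, 138), (186, 139), (184, 137), (184, 138), (184, 138)]
top -18 [(113, 66), (81, 58), (69, 59), (87, 79), (119, 113), (138, 132), (128, 116), (120, 84), (150, 101), (176, 127), (186, 139), (186, 140), (183, 137), (183, 137), (185, 138), (183, 136)]
top -8 [(114, 69), (83, 61), (70, 59), (82, 75), (111, 106), (138, 134), (132, 123), (127, 100), (146, 102),
[... 649 characters left out ...]
35, 39), (35, 39), (34, 39), (34, 39), (43, 39), (61, 41), (82, 44), (107, 48), (113, 47), (108, 45), (137, 67), (177, 98), (214, 136), (249, 176), (248, 175)]
side -18 [(36, 38), (35, 39), (35, 39), (35, 39), (40, 39), (46, 40), (66, 43), (86, 46), (100, 47), (113, 48), (117, 52), (127, 60), (171, 90), (210, 122), (234, 156), (248, 176)]
side -8 [(36, 39), (34, 39), (33, 38), (33, 38), (37, 39), (48, 40), (64, 42), (89, 45), (103, 47), (109, 46), (123, 56), (143, 73), (181, 102), (227, 138), (241, 158), (246, 174)]
side 4 [(36, 40), (35, 39), (35, 38), (33, 38), (32, 38), (44, 39), (60, 40), (87, 45), (115, 50), (113, 48), (109, 45), (138, 68), (168, 93), (213, 133), (249, 167), (248, 172)]
```

```bash
python3 -c "
from rig import hand_in; print(hand_in())"
```

```text
the job is handed in; nothing more can be done
None
```

I locked the stop in the second hole with its pin home, slid the cheese against the fence and released it, then handed in at about 20 s; the arm was clear and the judge gave no verdict. The final contact was confirmed only by the push force building up to 11 N, mostly board friction, and by the last top picture, because the arm blocked the side camera.

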